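# Empty the spacer cup into the clamped tray under the low shelf

## Task

Slide the caliper's red-tabbed jaw up to the blue tray until the tray is held snugly between both jaws, then take the white cup by its handle and, reaching in under the low wire shelf, pour all three red spacers over its side spout into the tray where it stands. Put the empty cup back upright on its plywood stand and let go. Do not bump the shelf, and leave the bell, the rear lamp and the derailleur hanger where they lie.

Things in the scene. Friction and masses are not known exactly. Their poses are not given: they have to be found in the camera images.
- shelf: Fixed low wire shelf, 400 wide (y), 144 deep (+x, away from robot), open front and back. Origin on the bench below the middle of its front bar. Bars 8 thick along y, 36 apart, underside 160 above bench; 12-thick posts at x 0 and 144, y -200 and 200. A box 80 x 60 x 50 is fixed on top at x 100, y -165. Pressing on the shelf counts as bumping.
- caliper: Big steel bench caliper lying flat, fixed. Origin and axes coincide with the shelf's. Beam along y, 24 wide, 10 high, at x = -65 (in front of the shelf), y -190 to 110. Two jaws, 22 high, point to +x up to x = 75. Fixed jaw on the +y side, face at y = 85, with a block 45 x 28 x 24 high at the beam. The tray starts 5 to 20 mm from the fixed jaw.
- jaw (a joint): Travel of the sliding jaw, m: 0 fully open (face at caliper y = -125 mm), grows as it moves to caliper +y toward the fixed jaw, stop at 0.09; about 0.06 when the tray is held. About 2.5 N of friction; stays where it is left. Pushing the tray along takes 2 to 4 N more.
- jaw_tab (a point): Middle of the graspable height of the red plastic tab on the sliding jaw, 40 above the bench at caliper x = -65. The tab is 18 thick along caliper y, 26 along x, its top 54 above the bench; it stands on a carriage 45 x 56 with its top 20 above the bench. Axes as the caliper's.
- jaw_face (a point): Point on the gripping face of the sliding jaw (the face looks to caliper +y), 11 above the bench. Axes as the caliper's.
- fixed_face (a point): Point on the gripping face of the fixed jaw (the face looks to caliper -y), 11 above the bench. Axes as the caliper's.
- tray: Blue plastic open tray, loose, 120 along x, 150 along y, 32 high, walls and floor 4 thick, 280 to 455 g. Origin at the centre of its underside. Stands on the bench under the shelf, centre about 50 mm behind the shelf's front bar; its y runs from jaw to jaw, up to 3 degrees askew at the start.
- cup: White scoop-like cup, loose, 100 to 170 g, on the stand, holding 3 spacers. Origin: centre of underside; z up. Trough 78 long (x), floor 52 wide (y), 3 thick; upright back wall at y -26, 48 high; +y wall is the spout, 40 deg from upright. Tipped to +y, the spacers stay in to some 40 deg and are all out by 65. Round black handle, diameter 22, along -x from x -39 to -150, at y 0, z 40.
- cup_grip (a point): Point on the axis of the cup's handle, 115 mm from the cup's origin along its -x and 40 above its underside; axes as the cup's. The handle is round, so the tool may grip it leaning to either side. Gripped here, the gripper stays in front of the shelf while the trough is beneath it.
- cup_lip (a point): Middle of the spout's lip, over which the spacers roll: 63 from the cup's origin along +y and 48 above its underside; axes as the cup's.
- stand: Plywood block, fixed, 120 x 120 x 30 high, the cup's place. Origin at the centre of its underside; the cup starts at its centre with the same heading, its handle hanging over the -x side.
- spacer0_center (a point): Centre of a red axle spacer, a cylinder 62 long and 20 in diameter, 30 g, smooth and slippery, x along its axis; lies along the cup's x in the trough.
- spacer1_center (a point): Centre of the second red axle spacer, the same.
- spacer2_center (a point): Centre of the third red axle spacer, the same, lying on the other two.
- bell: Orange plastic bicycle bell, 60 across, 41 high, loose bystander. Origin at its underside.
- lamp: Black rear lamp with red lens, 70 x 45 x 31 high, loose bystander. Origin at its underside.
- hanger: Silver aluminium derailleur hanger, about 95 x 50 x 11 high, loose bystander. Origin at its underside.

How it is judged:
On the way, in this order (a step that is already met when the one before it is completed fails the run):
1. the tray is held between both jaws, square to them (y of jaw_face in the frame of tray above -0.079 m and y of fixed_face in the frame of tray below 0.079 m and angle between the y axis of tray and the y axis of caliper, either way round below 0.06 rad and x of tray in the frame of caliper between 0.01 and 0.09 m), for 0.2 s.
2. the cup is off its stand (height (world z) of cup above 0.045 m), for 0.1 s.
3. the cup, under the shelf, is tipped more than 34 degrees (x of cup in the frame of shelf between 0 and 0.13 m and height (world z) of cup_grip below 0.16 m and angle between cup's own z axis and vertical above 0.6 rad), for 0.05 s.
4. all three spacers are in the tray, the tray still held (all of step 1 and x of spacer0_center in the frame of tray between -0.058 and 0.058 m and y of spacer0_center in the frame of tray between -0.073 and 0.073 m and z of spacer0_center in the frame of tray between 0 and 0.036 m and x of spacer1_center in the frame of tray between -0.058 and 0.058 m and y of spacer1_center in the frame of tray between -0.073 and 0.073 m and z of spacer1_center in the frame of tray between 0 and 0.036 m and x of spacer2_center in the frame of tray between -0.058 and 0.058 m and y of spacer2_center in the frame of tray between -0.073 and 0.073 m and z of spacer2_center in the frame of tray between 0 and 0.036 m), for 0.2 s.
At the end, for the whole second after the job is handed in: The tray stands square between the jaws (gap to each jaw under 4 mm, within 3.4 degrees), all three spacers lie in it, and the cup stands upright (within 6 degrees), at rest and released, on its stand, its centre within 35 mm of the stand's centre (all of step 4 and horizontal distance between cup and stand below 0.035 m and height (world z) of cup between 0.025 and 0.036 m and angle between cup's own z axis and vertical below 0.1 rad and linear speed of cup below 0.02 m/s); the robot touches nothing.
It fails at once if the shelf is bumped (over 4 N) (contact force between shelf and anything else above 4 N).
It fails at once if the bell is moved more than 20 mm (distance of bell from where it was at the start of the episode above 0.02 m).
It fails at once if the lamp is moved more than 20 mm (distance of lamp from where it was at the start of the episode above 0.02 m).
It fails at once if the hanger is moved more than 20 mm (distance of hanger from where it was at the start of the episode above 0.02 m).
It also fails if it takes over 72 s, if anything falls off the work surface, if the arm or the gripper's body presses on something with over 40 N, if the wrist force passes 120 N, or if a joint passes its speed limit or range.

## Robot

A 7-joint arm with a two-finger parallel gripper is mounted at the origin on the work surface. World frame = base frame: x ahead of the robot, y to its left, z up, the work surface at z = 0. Lengths are in m, angles in rad, forces in N, time in s.
With the tool pointing down it reaches from about 0.425 to 0.875 m from the base axis. Payload 4.7 kg.
Tool frame: the origin (TCP) lies between the finger pads; the fingertips stand 14 mm ahead of it and the grasp point (between the pads) lies 5 mm behind it; z points along the fingers, y is the line along which they close (so a half turn about z gives the same grasp; the last joint's range is limited). The gripper opens to 87 mm and grips with 3 to 60 N. Pads are 19 mm wide; open, the fingers measure 117 mm over their backs; the gripper's body (75 mm by 190 mm) begins 51 mm behind the grasp point.
Start: joints at [1.295, 0.321, -0.07, 1.45, 0.023, 1.371, -0.057], TCP at [0.186, -0.623, 0.237] pointing down, gripper open.
Joint ranges: [-2.86, 2.86], [-0.3, 2.09], [-1.38, 1.24], [0.06, 2.45], [-1.56, 4.7], [0.09, 2.05], [-2.69, 2.69]. Speed limits (rad/s): [2.57, 2.57, 3.14, 3.14, 3.14, 3.14, 3.14].

## Interface

Orientations are given as a rotation vector (axis times angle).
In Python, from bench import ctrl gives the robot as it stands.
- The arm moves only by the tool step_arm, never from a script. Its argument "commands" is a list of rows, each an object with "travel": the shift along the tool's x, y, z in m, a list of three; "turn": the turn, a rotation vector about the tool's x, y, z in degrees, a list of three. A call has 1 to 5 rows; each row is the pose to reach, as a shift and turn from the pose commanded when the call began, along the tool's axes at that moment; what a row does not reach only later rows make up. A row lasts 1/10 s, in which the tool goes at most 50 mm and 8.59 degrees, less where a joint would pass 70% of its speed; a pose out of reach is approached as far as the arm can. A call with a gripper value outside its range is refused whole. "gripper" is the opening, from 0 (shut) to 1 (fully open), set as the call begins (left out, the last holds). The fingers move at their own pace and stop on an object; "force" is the grip in N (left out, the last holds). Time passes only in rows, so rows that repeat a pose let the fingers close. It gives the time, the measured TCP pose, the force, the opening and the grip force at its end, in the units of the state.
- ctrl.get_state(): the state, without advancing time (a new reading comes with each control period).
- ctrl.get_image(name): name is "side" or "top"; returns the picture (480x640x3 uint8, red, green, blue); there is no depth.
- ctrl.camera_model(name): a dict with "fx", "fy", "cx", "cy" (pixels), "k1" (the pictures are not rectified: a ray, as slopes to the right and down, at radius r is drawn at 1 + k1 r^2 times it, then the intrinsics apply), "R" (3x3) and "t" (3): a world point X has camera coordinates R X + t. Camera axes: x right, y down, z forward; pixel columns grow to the right and rows downward; lengths in m; the calibration is good to about 2 mm. A picture is of the moment at which its call begins. camera_model takes no time and is no camera call.
- ctrl.close_job(): hands the job in; it is judged then, once.
The state is a dict: "time": time; "joint_positions": joint angles; "qd": joint speeds; "joint_torque": joint torques, N m; "position": TCP position; "tool_rot": TCP orientation; "ft_force": force on the tool from outside, world axes, zero at the start; "torque": the same for the moment, N m; "grip_width": opening from 0.0 (shut) to 1.0 (fully open); "grip_force": force on a finger pad.
Only numpy, scipy, OpenCV 4.12 (cv2) and the standard library are available. Lean on these libraries where they do the work, as an engineer would, in place of code of your own. Each camera call takes 0.05 s, during which the arm holds its last target. There are 200 camera calls.

## Working session

There is one attempt and no reset: what is moved stays moved. The work goes in short steps, Python scripts to look and compute and a tool call to move; the robot and the scene stay as the last step left them, time stands still between calls to the robot, and variables do not carry over. Pictures are saved under pics/ and viewed, at most 10 in all, crops included, and the job is handed in when it is done.

Besides the shell and the picture viewer there is one more tool, called after ">>>" as name(argument=value, ...), one argument or row to a line, values as JSON. step_arm: Moves the arm, as the interface text tells. Its arguments: {"type":"object","properties":{"commands":{"type":"array"},"gripper":{"type":"number"},"force":{"type":"number"}},"required":["commands"]}

```bash
mkdir -p pics; ls
python3 - <<'E'
from bench import ctrl
import cv2
for n in("top","side"):
    cv2.imwrite(f"pics/{n}0.png",ctrl.get_image(n)[:,:,::-1]); print(n,ctrl.camera_model(n))
print(ctrl.get_state())
E
```

```text
pics
top {'fx': 469.08578549938755, 'fy': 469.08578549938755, 'cx': 324.61796446652204, 'cy': 235.437639052998, 'k1': -0.03502374979980084, 'R': array([[-0.01207939, -0.99992402,  0.00245638],
       [-0.98844474,  0.01156943, -0.15113946],
       [ 0.15109956, -0.00425367, -0.9885094 ]]), 't': array([-0.0365115 ,  0.55720305,  0.92790403])}
side {'fx': 506.962048674628, 'fy': 506.962048674628, 'cx': 318.3364804108442, 'cy': 239.15881708944207, 'k1': -0.09487357237704229, 'R': array([[-0.96718831, -0.25351676, -0.01661382],
       [-0.14882918,  0.61836628, -0.77166898],
       [ 0.20590445, -0.7438766 , -0.63580733]]), 't': array([0.54347988, 0.16576644, 1.13376735])}
{'time': 0.1, 'joint_positions': array([ 1.29508775,  0.32172928, -0.07011481,  1.45157473,  0.02261587,
        1.37079468, -0.05688217]), 'qd': array([-3.83320596e-04, -1.89944800e-03,  2.73895710e-04, -5.44385904e-04,
       -4.14510201e-04,  1.99570431e-05, -1.13437668e-03]), 'joint_torque': array([-2.53319722e-04, -4.92572415e+01, -4.05958593e-01, -3.13396883e+01,
       -6.41178573e-02,  3.95948603e-02,  1.09103416e-04]), 'position': array([ 0.18557962, -0.6224437 ,  0.23557292]), 'tool_rot': array([-3.10698470e+00, -4.53516758e-01,  5.45065289e-04]), 'ft_force': array([-1.1352249 ,  0.56729989, -0.46770121]), 'torque': array([0.01567738, 0.00552722, 0.04086614]), 'grip_force': 0.0, 'grip_width': 0.9960567405000736}
```

View pics/top0.png

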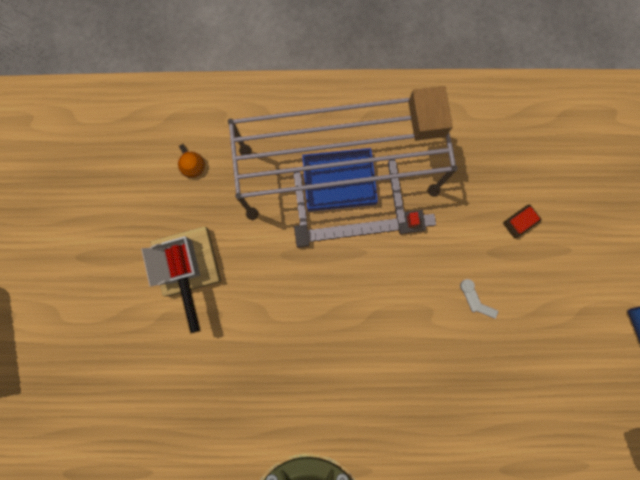

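View pics/side0.png

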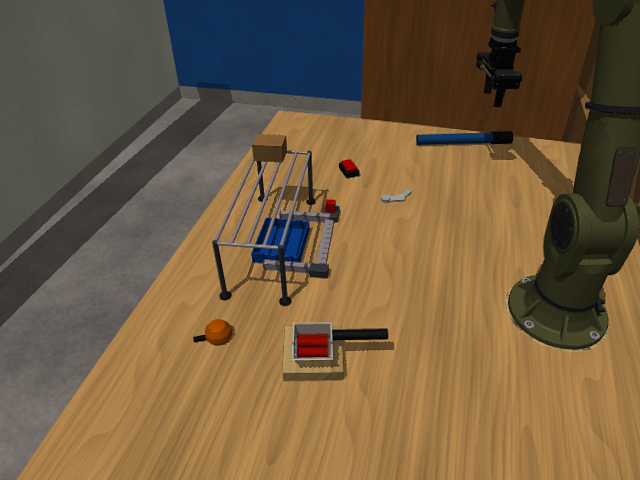

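The top view shows the shelf, with its front bar running from about (240,195) to (453,172). It also shows the tray at (341,180), the red tab at (414,219), the fixed block at (303,236), and the cup at (170,262) with its handle end at (195,328) and its spout to the left. The bell is at (190,163), the lamp at (522,221) and the hanger at (478,300).

```bash
cat > h.py <<'E'
import numpy as np, cv2
from scipy.spatial.transform import Rotation as R
from bench import ctrl
def ray(n,uv):
    m=ctrl.camera_model(n); K=np.array([[m['fx'],0,m['cx']],[0,m['fy'],m['cy']],[0,0,1]])
    p=cv2.undistortPoints(np.array([[uv]],float),K,np.array([m['k1'],0,0,0.]))[0,0]
    Rm=np.array(m['R']); return -Rm.T@m['t'], Rm.T@np.array([p[0],p[1],1])
def onz(n,uv,z):
    c,d=ray(n,uv); return c+d*(z-c[2])/d[2]
def proj(n,X):
    m=ctrl.camera_model(n); c=np.array(m['R'])@X+m['t']; a=c[:2]/c[2]; a=a*(1+m['k1']*(a@a))
    return np.array([m['fx']*a[0]+m['cx'],m['fy']*a[1]+m['cy']])
def two(a,b):
    (c,d),(e,f)=ray("top",a),ray("side",b)
    s=np.linalg.lstsq(np.c_[d,-f],e-c,rcond=None)[0]; P,Q=c+s[0]*d,e+s[1]*f
    return (P+Q)/2,np.linalg.norm(P-Q)
def red(im):
    h=cv2.cvtColor(im,cv2.COLOR_RGB2HSV); return (((h[...,0]<6)|(h[...,0]>174))&(h[...,1]>190)&(h[...,2]>90)).astype(np.uint8)
def blobs(m,a=25):
    n,_,s,c=cv2.connectedComponentsWithStats(m); return [(c[i].round(1),s[i]) for i in range(1,n) if s[i,4]>=a]
def loc(v): # world shift -> tool axes
    return R.from_rotvec(ctrl.get_state()['tool_rot']).as_matrix().T@np.array(v)
E
python3 - <<'E'
from h import *
t=cv2.imread('pics/top0.png');s=cv2.imread('pics/side0.png')
for n,i in(('top',t),('side',s)):
    for c,b in blobs(red(i[:,:,::-1])): print(n,c,b)
a=cv2.resize(t[80:340,140:480],(784,600),interpolation=cv2.INTER_CUBIC)
cv2.imwrite('pics/c1.png',a)
b=cv2.resize(s[120:400,190:410],(471,600),interpolation=cv2.INTER_CUBIC)
cv2.imwrite('pics/c2.png',b)
E
```

```text
top [524.7 219.4] [510 207  29  25 362]
top [413.5 218.7] [409 213  10  13 104]
top [174.5 260.6] [166 245  18  32 383]
top [185.2 258.5] [181 245   9  27  84]
side [348.5 164.6] [341 159  16  12 110]
side [330.1 201.5] [326 200   9   4  35]
side [312.5 339.3] [297 334  31  11 318]
side [312.6 350.5] [298 347  30   8 236]
```

View pics/c1.png

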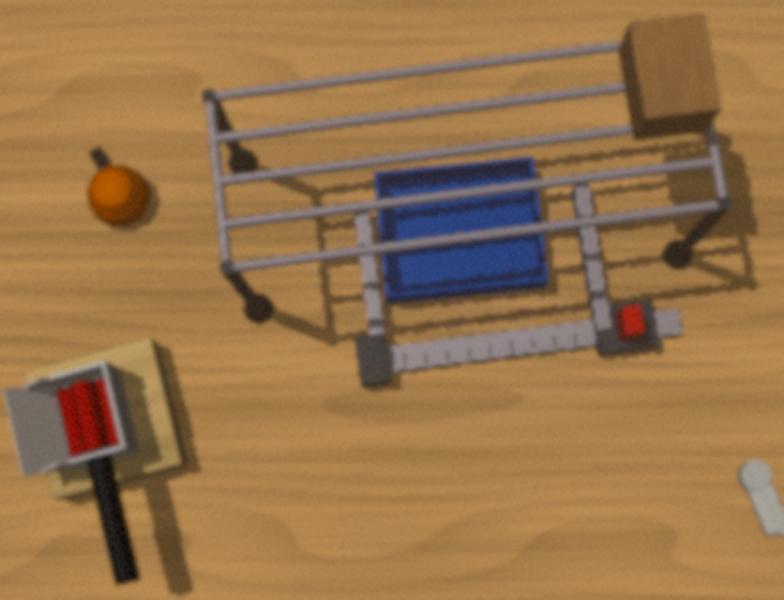

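View pics/c2.png

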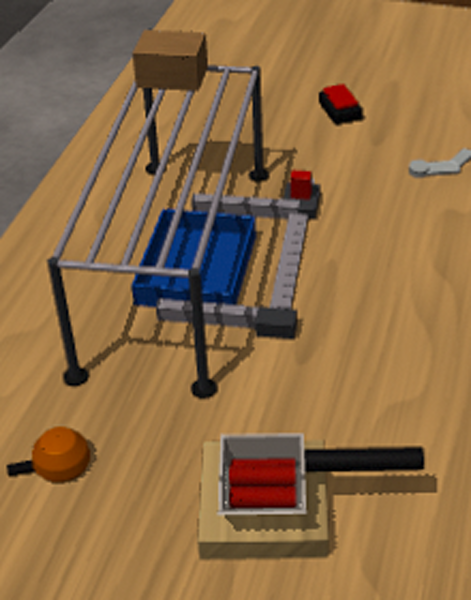

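The crops give the front bar ends at crop1 (226,267) and (723,205). The stand corners are at (155,341), (186,466) and (57,496), the handle runs (100,458) to (126,578), and the tab is at (631,321). The path to the tab from above looks clear.

Run:
```python
from h import *
k=340/784
P=lambda u,v,z:onz('top',(140+u*k,80+v*k),z)
a,b=P(226,267,.164),P(723,205,.164)
print('bar',a,b,np.linalg.norm(a-b)); o=(a+b)/2;o[2]=0
d=(a-b);yaw=np.arctan2(-d[0],d[1]);print('shelf o',o,'yaw',np.degrees(yaw))
f1,f2=P(258,308,.003),P(678,255,.003);d2=f1-f2;print('feet mid',(f1+f2)/2,np.linalg.norm(d2),np.degrees(np.arctan2(-d2[0],d2[1])))
M=np.array([[np.cos(yaw),-np.sin(yaw),0],[np.sin(yaw),np.cos(yaw),0],[0,0,1]])
tab=P(631,319,.054);print('tab',tab,'in shelf',M.T@(tab-o), 'two',two((413.5,217),(330.5,201.5)))
c=[P(155,341,.03),P(186,466,.03),P(57,496,.03)];print('stand',c,(c[0]+c[2])/2,np.linalg.norm(c[0]-c[1]),np.linalg.norm(c[1]-c[2]))
e=c[0]-c[1];print('stand yaw',np.degrees(np.arctan2(e[1],e[0])))
h0,h1=P(100,458,.07),P(126,578,.07);e=h0-h1;hy=np.arctan2(e[1],e[0]);print('handle',h0,h1,np.linalg.norm(e),np.degrees(hy))
for u,v in[(375,172),(533,158),(548,288),(390,299)]: print('tray',(M.T@(P(u,v,.032)-o)).round(4))
for n,u,v in(('fixed blk',375,350),('jawtip',584,188),('fixtip',362,217)):print(n,(M.T@(P(u,v,.022)-o)).round(4))
print('bell',P(118,195,.03))
```

```text
bar [0.61345897 0.11513156 0.164     ] [ 0.66012139 -0.28313242  0.164     ] 0.40098825431296603
shelf o [ 0.63679018 -0.08400043  0.        ] yaw 6.682567575779173
feet mid [ 0.63598794 -0.08517559  0.003     ] 0.40095954672552836 6.699965256158709
tab [ 0.58841059 -0.22678169  0.054     ] in shelf [-0.06466615 -0.13618135  0.054     ] two (array([ 0.58859175, -0.22681348,  0.05402612]), np.float64(0.005200616671258096))
stand [array([0.57759219, 0.2035782 , 0.03      ]), array([0.46359388, 0.172844  , 0.03      ]), array([0.43797531, 0.28816633, 0.03      ])] [0.50778375 0.24587227 0.03      ] 0.11806865513453917 0.11813361402686114
stand yaw 15.088330181290242
handle [0.46901848 0.23860191 0.07      ] [0.36716061 0.21335328 0.07      ] 0.10494055294503474 13.921918363389398
tray [0.1072 0.074  0.032 ]
tray [ 0.102  -0.0741  0.032 ]
tray [-0.0228 -0.0699  0.032 ]
tray [-0.0145  0.075   0.032 ]
fixed blk [-0.058   0.0946  0.022 ]
jawtip [ 0.0701 -0.119   0.022 ]
fixtip [0.0687 0.0914 0.022 ]
bell [0.71620832 0.24200492 0.03      ]
```

```bash
cat >> h.py <<'E'
O=np.array([.6365,-.0845,0]); YAW=6.7
S=lambda x,y,z: O+R.from_euler('z',YAW,degrees=True).apply([x,y,z])   # shelf -> world
def down(h,lean=0):  # tool x heading h deg (fingers close across it), lean about heading axis then
    return R.from_euler('z',h,degrees=True)*R.from_euler('x',180+lean,degrees=True)
def go(p,Rt=None):
    s=ctrl.get_state(); r=R.from_rotvec(s['tool_rot'])
    print('at',s['position'].round(4),'travel',r.inv().apply(np.array(p)-s['position']).round(4),
      'turn',np.degrees((r.inv()*Rt).as_rotvec()).round(2) if Rt else '', 'q',s['joint_positions'].round(2),'t',s['time'])
E
python3 -c "
from h import *
go([.588,-.2268,.15],down(6.7))"
```

```text
at [ 0.1856 -0.6224  0.2356] travel [ 0.4987 -0.264   0.086 ] turn [-0.1   0.01  9.91] q [ 1.3   0.32 -0.07  1.45  0.02  1.37 -0.06] t 0.1
```

>>> step_arm(
  commands=[
    {"travel":[0.043,-0.023,0],"turn":[0,0,4]},
    {"travel":[0.086,-0.046,0],"turn":[0,0,9.9]},
    {"travel":[0.129,-0.069,0],"turn":[0,0,9.9]},
    {"travel":[0.172,-0.092,0],"turn":[0,0,9.9]},
    {"travel":[0.215,-0.115,0],"turn":[0,0,9.9]},
  ],
  gripper=0.7,
  force=20,
)

```text
time: 0.6
position: [0.3598, -0.4495, 0.2362]
tool_rot: [-3.136, -0.183, 0.001]
ft_force: [0.1, -0.6, 0.7]
grip_width: 0.714
grip_force: 0.0
```

```bash
python3 -c "
from h import *
go([.588,-.2268,.15],down(6.7))"
```

```text
at [ 0.3598 -0.4495  0.2362] travel [ 0.2526 -0.1946  0.0862] turn [-0.02  0.02 -0.01] q [ 1.02  0.17 -0.2   1.64  0.03  1.34 -0.63] t 0.6
```

>>> step_arm(
  commands=[
    {"travel":[0.036,-0.028,0.0]},
    {"travel":[0.072,-0.056,0.0]},
    {"travel":[0.108,-0.084,0.02]},
    {"travel":[0.144,-0.112,0.03]},
    {"travel":[0.18,-0.14,0.04]},
  ],
)

```text
$.commands[0]: bad value
```

>>> step_arm(
  commands=[
    {"travel":[0.036,-0.027,0.02]},
    {"travel":[0.072,-0.054,0.04]},
    {"travel":[0.072,-0.054,0.046]},
    {"travel":[0.072,-0.054,0.046]},
    {"travel":[0.072,-0.054,0.046]},
  ],
)

```text
$.commands[0]: bad value
```

```bash
python3 -c "
from h import *
go([.588,-.2268,.039],down(6.7))"
```

```text
at [ 0.3598 -0.4495  0.2362] travel [ 0.2527 -0.1945  0.1972] turn [-0.02  0.02 -0.01] q [ 1.02  0.17 -0.2   1.64  0.03  1.34 -0.63] t 0.6
```

Turn is required in each row.

>>> step_arm(
  commands=[
    {"travel":[0.036,-0.028,0.0],"turn":[0,0,0]},
    {"travel":[0.072,-0.056,0.0],"turn":[0,0,0]},
    {"travel":[0.108,-0.084,0.02],"turn":[0,0,0]},
    {"travel":[0.144,-0.112,0.03],"turn":[0,0,0]},
    {"travel":[0.18,-0.14,0.04],"turn":[0,0,0]},
  ],
)

```text
time: 1.1
position: [0.5219, -0.2897, 0.1956]
tool_rot: [-3.136, -0.183, 0.001]
ft_force: [0.5, -0.7, 0.1]
grip_width: 0.701
grip_force: 0.0
```

>>> step_arm(
  commands=[
    {"travel":[0.036,-0.027,0.02],"turn":[0,0,0]},
    {"travel":[0.072,-0.054,0.04],"turn":[0,0,0]},
    {"travel":[0.072,-0.054,0.046],"turn":[0,0,0]},
    {"travel":[0.072,-0.054,0.046],"turn":[0,0,0]},
    {"travel":[0.072,-0.054,0.046],"turn":[0,0,0]},
  ],
)

```text
time: 1.6
position: [0.5856, -0.2307, 0.1504]
tool_rot: [3.136, 0.181, -0.002]
ft_force: [-0.4, -0.5, -0.4]
grip_width: 0.704
grip_force: 0.0
```

```bash
python3 -c "
from h import *
go([.588,-.2268,.039],down(6.7))"
```

```text
at [ 0.5856 -0.2307  0.1504] travel [ 0.0029 -0.0037  0.1114] turn [ 0.04  0.07 -0.09] q [ 0.64  0.36 -0.38  1.6   0.14  1.21 -1.22] t 1.6
```

>>> step_arm(
  commands=[
    {"travel":[0.003,-0.004,0.04],"turn":[0,0,0]},
    {"travel":[0.003,-0.004,0.075],"turn":[0,0,0]},
    {"travel":[0.003,-0.004,0.1],"turn":[0,0,0]},
    {"travel":[0.003,-0.004,0.111],"turn":[0,0,0]},
    {"travel":[0.003,-0.004,0.111],"turn":[0,0,0]},
  ],
)

```text
time: 2.1
position: [0.5876, -0.2263, 0.0387]
tool_rot: [-3.136, -0.18, 0.003]
ft_force: [0.1, 0.2, 0.5]
grip_width: 0.702
grip_force: 0.0
```

>>> step_arm(
  commands=[
    {"travel":[0,0,0],"turn":[0,0,0]},
    {"travel":[0,0,0],"turn":[0,0,0]},
    {"travel":[0,0,0],"turn":[0,0,0]},
    {"travel":[0,0,0],"turn":[0,0,0]},
    {"travel":[0,0,0],"turn":[0,0,0]},
  ],
  gripper=0.05,
  force=20,
)

```text
time: 2.6
position: [0.5893, -0.2249, 0.0401]
tool_rot: [3.136, 0.184, 0.001]
ft_force: [0.2, -1.0, 0.7]
grip_width: 0.33
grip_force: 0.0
```

>>> step_arm(
  commands=[
    {"travel":[0,0,0],"turn":[0,0,0]},
    {"travel":[0,0,0],"turn":[0,0,0]},
    {"travel":[0,0,0],"turn":[0,0,0]},
    {"travel":[0,0,0],"turn":[0,0,0]},
  ],
)

```text
time: 3.0
position: [0.5891, -0.2251, 0.0397]
tool_rot: [3.136, 0.184, 0.0]
ft_force: [0.7, -0.9, 1.3]
grip_width: 0.206
grip_force: 20.0
```

>>> step_arm(
  commands=[
    {"travel":[0,-0.008,0],"turn":[0,0,0]},
    {"travel":[0,-0.016,0],"turn":[0,0,0]},
    {"travel":[0,-0.024,0],"turn":[0,0,0]},
    {"travel":[0,-0.032,0],"turn":[0,0,0]},
    {"travel":[0,-0.04,0],"turn":[0,0,0]},
  ],
)

```text
time: 3.5
position: [0.5843, -0.1849, 0.0397]
tool_rot: [3.135, 0.184, 0.0]
ft_force: [0.8, -4.9, 0.6]
grip_width: 0.205
grip_force: 20.0
```

>>> step_arm(
  commands=[
    {"travel":[0,-0.003,0],"turn":[0,0,0]},
    {"travel":[0,-0.006,0],"turn":[0,0,0]},
    {"travel":[0,-0.009,0],"turn":[0,0,0]},
    {"travel":[0,-0.012,0],"turn":[0,0,0]},
    {"travel":[0,-0.015,0],"turn":[0,0,0]},
  ],
)

```text
time: 4.0
position: [0.5839, -0.182, 0.0397]
tool_rot: [3.122, 0.174, 0.008]
ft_force: [8.8, -26.9, -12.3]
grip_width: 0.205
grip_force: 20.2
```

Run:
```python
from h import *
t=ctrl.get_image('top');s=ctrl.get_image('side')
a=cv2.resize(t[120:260,220:460],(800,467),interpolation=cv2.INTER_CUBIC)[:,:,::-1]
b=cv2.resize(s[180:300,220:380],(800,600),interpolation=cv2.INTER_CUBIC)[:,:,::-1]
cv2.imwrite('pics/d1.png',np.hstack([cv2.resize(a,(400,233)),cv2.resize(b,(400,233))]) if 0 else b)
cv2.imwrite('pics/d2.png',a)
```

```text
(no output)
```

View pics/d1.png

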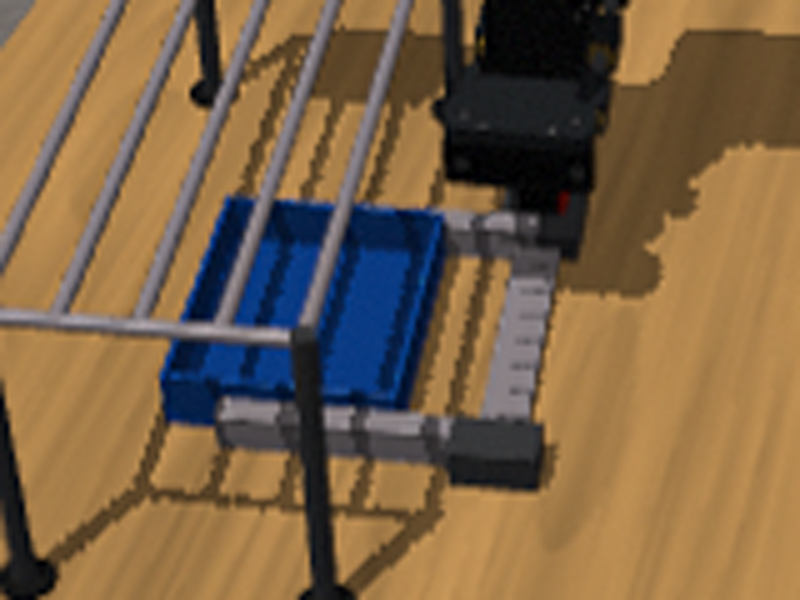

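The side view shows the tray touching both jaws and square to them, which fits the sharp rise in force. I'll ease off and release.

>>> step_arm(
  commands=[
    {"travel":[0,0.006,0],"turn":[0,0,0]},
    {"travel":[0,0.01,0],"turn":[0,0,0]},
    {"travel":[0,0.01,0],"turn":[0,0,0]},
  ],
)

```text
time: 4.4
position: [0.584, -0.1825, 0.0396]
tool_rot: [3.134, 0.181, 0.001]
ft_force: [1.8, -6.4, -1.4]
grip_width: 0.206
grip_force: 20.0
```

>>> step_arm(
  commands=[
    {"travel":[0,0,0],"turn":[0,0,0]},
    {"travel":[0,0,0],"turn":[0,0,0]},
    {"travel":[0,0,0],"turn":[0,0,0]},
    {"travel":[0,0,0],"turn":[0,0,0]},
    {"travel":[0,0,0],"turn":[0,0,0]},
  ],
  gripper=0.6,
)

```text
time: 4.9
position: [0.5836, -0.1791, 0.0393]
tool_rot: [-3.135, -0.185, 0.001]
ft_force: [0.1, -0.0, 0.2]
grip_width: 0.55
grip_force: 0.0
```

>>> step_arm(
  commands=[
    {"travel":[0,0,-0.03],"turn":[0,0,0]},
    {"travel":[-0.01,0,-0.07],"turn":[0,0,0]},
    {"travel":[-0.03,0,-0.11],"turn":[0,0,0]},
    {"travel":[-0.06,0,-0.13],"turn":[0,0,0]},
    {"travel":[-0.1,0,-0.15],"turn":[0,0,0]},
  ],
)

```text
time: 5.4
position: [0.4848, -0.191, 0.191]
tool_rot: [-3.136, -0.187, -0.003]
ft_force: [-0.4, 0.3, -0.3]
grip_width: 0.601
grip_force: 0.0
```

```bash
cat >> h.py <<'E'
def tcp(grip,Rt,back=0): return np.array(grip)+(.005-back)*Rt.apply([0,0,1])
G0=np.array([.396,.2195,.07])
E
python3 -c "
from h import *
r=down(14,35); print(tcp(G0,r,.1),tcp(G0,r)); go(tcp(G0,r,.1),r)
go([.42,-.02,.19],down(10,15))"
```

```text
[0.40918227 0.16662882 0.14781944] [0.3953062  0.22228269 0.06590424]
at [ 0.4848 -0.191   0.191 ] travel [-0.0327 -0.3641  0.0431] turn [34.97 -2.31 -6.91] q [ 0.7   0.09 -0.4   1.82  0.04  1.23 -1.16] t 5.4
at [ 0.4848 -0.191   0.191 ] travel [-0.044  -0.1775  0.0009] turn [15.   -0.54 -3.14] q [ 0.7   0.09 -0.4   1.82  0.04  1.23 -1.16] t 5.4
```

>>> step_arm(
  commands=[
    {"travel":[-0.01,-0.045,0],"turn":[4,0,-1]},
    {"travel":[-0.02,-0.09,0],"turn":[8,0,-2]},
    {"travel":[-0.025,-0.135,0],"turn":[12,-1,-3]},
    {"travel":[-0.028,-0.18,0],"turn":[16,-1,-4]},
    {"travel":[-0.03,-0.22,0],"turn":[20,-1,-4]},
  ],
  gripper=0.6,
)

```text
time: 5.9
position: [0.4284, 0.0257, 0.1899]
tool_rot: [-2.779, -0.264, 0.054]
ft_force: [1.3, 0.4, 0.6]
grip_width: 0.602
grip_force: 0.0
```

```bash
python3 -c "
from h import *
r=down(14,35);go(tcp(G0,r,.1),r)"
```

```text
at [0.4284 0.0257 0.1899] travel [ 0.008  -0.1188  0.0884] turn [14.82 -1.21 -2.88] q [ 0.64 -0.01 -0.49  1.97 -0.35  1.33 -1.12] t 5.9
```

>>> step_arm(
  commands=[
    {"travel":[0.002,-0.04,0.02],"turn":[5,0,-1]},
    {"travel":[0.004,-0.08,0.05],"turn":[10,-1,-2]},
    {"travel":[0.008,-0.119,0.088],"turn":[15,-1.2,-2.9]},
    {"travel":[0.008,-0.119,0.088],"turn":[15,-1.2,-2.9]},
    {"travel":[0.008,-0.119,0.088],"turn":[15,-1.2,-2.9]},
  ],
)

```text
time: 6.4
position: [0.409, 0.1649, 0.1469]
tool_rot: [-2.514, -0.309, 0.1]
ft_force: [-0.2, -0.2, 0.5]
grip_width: 0.601
grip_force: 0.0
```

Run:
```python
from h import *
r=down(14,35);go(tcp(G0,r),r)
s=ctrl.get_image('side');t=ctrl.get_image('top')
a=cv2.resize(s[250:430,250:430],(560,560),interpolation=cv2.INTER_CUBIC)[:,:,::-1]
cv2.imwrite('pics/e1.png',a)
```

```text
at [0.409  0.1649 0.1469] travel [ 0.0008 -0.0017  0.1002] turn [-0.06  0.12 -0.03] q [ 0.57  0.09 -0.57  2.07 -0.58  1.22 -1.07] t 6.4
```

View pics/e1.png

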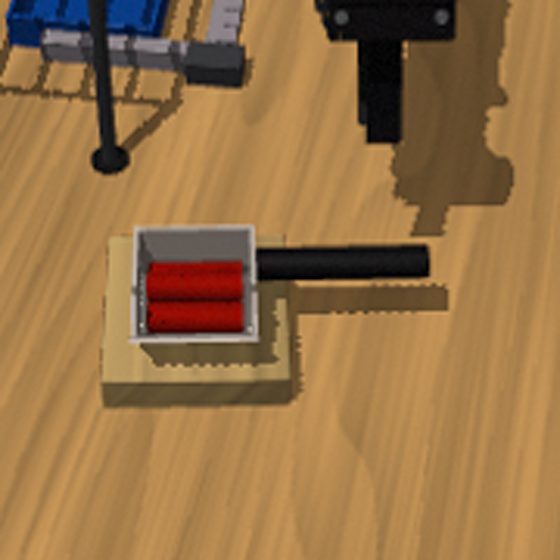

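The side view shows the gripper lined up with the handle at crop (262–428, 262). I'll advance and grip.

>>> step_arm(
  commands=[
    {"travel":[0.001,-0.001,0.03],"turn":[0,0,0]},
    {"travel":[0.001,-0.001,0.06],"turn":[0,0,0]},
    {"travel":[0.001,-0.001,0.085],"turn":[0,0,0]},
    {"travel":[0.001,-0.001,0.1],"turn":[0,0,0]},
    {"travel":[0.001,-0.001,0.1],"turn":[0,0,0]},
  ],
)

```text
time: 7.0
position: [0.3965, 0.2207, 0.0659]
tool_rot: [-2.514, -0.307, 0.099]
ft_force: [-0.0, -0.1, -0.1]
grip_width: 0.598
grip_force: 0.0
```

>>> step_arm(
  commands=[
    {"travel":[0,0,0],"turn":[0,0,0]},
    {"travel":[0,0,0],"turn":[0,0,0]},
    {"travel":[0,0,0],"turn":[0,0,0]},
    {"travel":[0,0,0],"turn":[0,0,0]},
    {"travel":[0,0,0],"turn":[0,0,0]},
  ],
  gripper=0.1,
  force=55,
)

```text
time: 7.5
position: [0.3974, 0.2208, 0.0667]
tool_rot: [-2.514, -0.307, 0.096]
ft_force: [0.6, 1.9, 3.1]
grip_width: 0.238
grip_force: 54.4
```

>>> step_arm(
  commands=[
    {"travel":[0,0,0],"turn":[0,0,0]},
    {"travel":[0,0,0],"turn":[0,0,0]},
  ],
)

```text
time: 7.7
position: [0.3972, 0.2211, 0.0666]
tool_rot: [-2.514, -0.307, 0.097]
ft_force: [0.2, 0.2, 2.5]
grip_width: 0.24
grip_force: 54.4
```

Run:
```python
from h import *
s=ctrl.get_state();print(s['position'],s['ft_force'],s['grip_width'],s['grip_force'])
go(s['position']+[0,0,.05],down(14,35))
```

```text
[0.3972224  0.22109579 0.06660207] [0.1705848  0.17285679 2.50110668] 0.23954687616507772 54.36292278114706
at [0.3972 0.2211 0.0666] travel [ 0.     -0.0287 -0.0409] turn [-0.05 -0.06 -0.05] q [ 0.48  0.21 -0.62  2.15 -0.6   0.98 -1.09] t 7.7
```

>>> step_arm(
  commands=[
    {"travel":[0,-0.004,-0.006],"turn":[0,0,0]},
    {"travel":[0,-0.01,-0.014],"turn":[0,0,0]},
    {"travel":[0,-0.017,-0.025],"turn":[0,0,0]},
    {"travel":[0,-0.023,-0.033],"turn":[0,0,0]},
    {"travel":[0,-0.026,-0.037],"turn":[0,0,0]},
  ],
)

```text
time: 8.2
position: [0.3974, 0.2207, 0.1124]
tool_rot: [-2.515, -0.307, 0.095]
ft_force: [-1.3, -0.1, -1.8]
grip_width: 0.237
grip_force: 54.2
```

Run:
```python
from h import *
s=ctrl.get_state();print(s['position'],s['ft_force'],s['torque'])
go(tcp(S(-.175,-.045,.108),down(6.7,35)),down(6.7,35))
i=ctrl.get_image('side');a=cv2.resize(i[230:410,250:430],(560,560),interpolation=cv2.INTER_CUBIC)[:,:,::-1]
cv2.imwrite('pics/f1.png',a)
```

```text
[0.3973806  0.22068066 0.11243049] [-1.26004523 -0.09592717 -1.78039039] [-0.98755513 -0.03921613 -0.02634839]
at [0.3974 0.2207 0.1124] travel [-0.0201  0.311  -0.2071] turn [0.03 4.08 5.94] q [ 0.5   0.12 -0.63  2.12 -0.61  1.08 -1.12] t 8.2
```

View pics/f1.png

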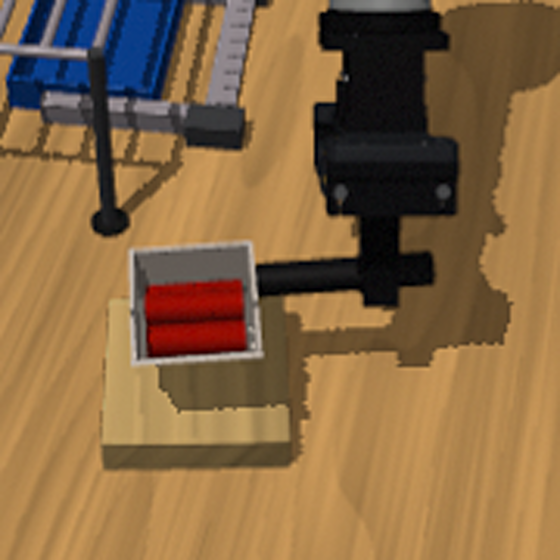

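The cup is up with the spacers in it and only a slight sag. Next I'll carry it to a point in front of the shelf.

>>> step_arm(
  commands=[
    {"travel":[-0.001,0.015,-0.01],"turn":[0,0.3,0.4]},
    {"travel":[-0.003,0.042,-0.028],"turn":[0,0.8,1.2]},
    {"travel":[-0.006,0.072,-0.048],"turn":[0,1.2,1.8]},
    {"travel":[-0.009,0.102,-0.068],"turn":[0,1.6,2.4]},
    {"travel":[-0.012,0.132,-0.088],"turn":[0,2,3]},
  ],
)

```text
time: 8.75
position: [0.4231, 0.0613, 0.107]
tool_rot: [-2.523, -0.224, 0.074]
ft_force: [-0.1, -0.9, -2.0]
grip_width: 0.241
grip_force: 54.2
```

>>> step_arm(
  commands=[
    {"travel":[-0.003,0.03,-0.02],"turn":[0,0.4,0.6]},
    {"travel":[-0.006,0.06,-0.04],"turn":[0,0.8,1.2]},
    {"travel":[-0.008,0.09,-0.06],"turn":[0,1.2,1.8]},
    {"travel":[-0.01,0.115,-0.077],"turn":[0,1.6,2.4]},
    {"travel":[-0.01,0.135,-0.09],"turn":[0,2,2.9]},
  ],
)

```text
time: 9.25
position: [0.4419, -0.1011, 0.1029]
tool_rot: [-2.528, -0.143, 0.05]
ft_force: [-0.3, 0.6, -1.3]
grip_width: 0.231
grip_force: 54.2
```

Run:
```python
from h import *
r=down(6.7,35)
go(tcp(S(-.175,-.045,.108),r),r)
```

```text
at [ 0.4419 -0.1011  0.1029] travel [ 0.0203  0.0389 -0.0285] turn [ 0.03  0.08 -0.25] q [ 0.81  0.33 -0.33  1.88 -0.4   1.34 -0.8 ] t 9.25
```

>>> step_arm(
  commands=[
    {"travel":[0.008,0.018,-0.013],"turn":[0,0,0]},
    {"travel":[0.018,0.034,-0.025],"turn":[0,0,0]},
    {"travel":[0.02,0.039,-0.0285],"turn":[0,0,0]},
    {"travel":[0.02,0.039,-0.0285],"turn":[0,0,0]},
    {"travel":[0.02,0.039,-0.0285],"turn":[0,0,0]},
  ],
)

```text
time: 9.75
position: [0.4673, -0.1422, 0.1045]
tool_rot: [-2.525, -0.149, 0.052]
ft_force: [-0.3, 0.1, -1.5]
grip_width: 0.244
grip_force: 54.2
```

Run:
```python
from h import *
r=down(6.7,35)
go(tcp(S(-.07,-.045,.108),r),r)
i=ctrl.get_image('top');b=ctrl.get_image('side')
print(blobs(red(i)),blobs(red(b)))
a=cv2.resize(i[120:300,240:440],(666,600),interpolation=cv2.INTER_CUBIC)[:,:,::-1]
cv2.imwrite('pics/g1.png',a)
a=cv2.resize(b[150:330,220:420],(666,600),interpolation=cv2.INTER_CUBIC)[:,:,::-1]
cv2.imwrite('pics/g2.png',a)
```

```text
at [ 0.4673 -0.1422  0.1045] travel [ 0.1048  0.004  -0.0026] turn [-0.1   0.24 -0.01] q [ 0.82  0.41 -0.31  1.77 -0.37  1.38 -0.79] t 9.75
[(array([363.5, 219.9]), array([350, 205,  28,  32, 593], dtype=int32)), (array([392.8, 221.4]), array([388, 215,  10,  14, 106], dtype=int32))] [(array([348.2, 164.6]), array([341, 160,  15,  11, 106], dtype=int32)), (array([323.2, 212.5]), array([311, 210,  25,   6, 145], dtype=int32)), (array([322.1, 218.2]), array([311, 217,  24,   3,  62], dtype=int32))]
```

View pics/g2.png

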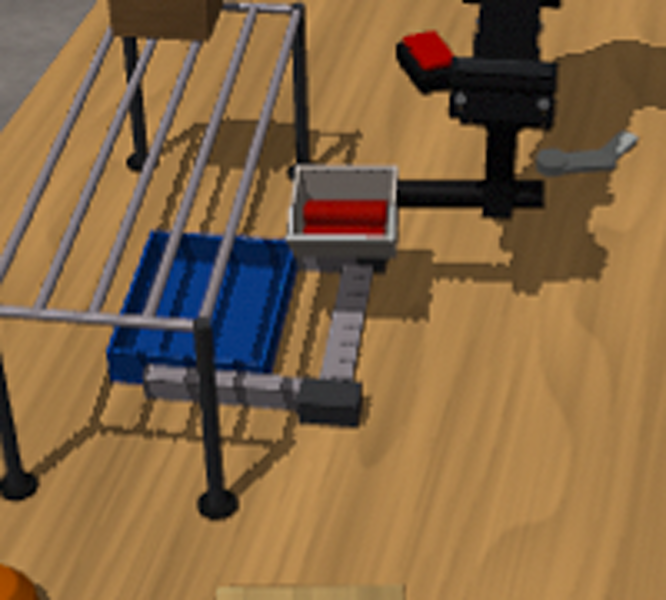

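The cup is in front of the shelf and level, with the spacers in it. The tray is snug between the jaws. Now I'll move in.

>>> step_arm(
  commands=[
    {"travel":[0.012,0.001,0],"turn":[0,0,0]},
    {"travel":[0.034,0.002,0],"turn":[0,0,0]},
    {"travel":[0.06,0.003,-0.001],"turn":[0,0,0]},
    {"travel":[0.085,0.004,-0.002],"turn":[0,0,0]},
    {"travel":[0.1,0.004,-0.002],"turn":[0,0,0]},
  ],
)

```text
time: 10.35
position: [0.5705, -0.1341, 0.1043]
tool_rot: [-2.526, -0.151, 0.048]
ft_force: [-0.5, -0.7, -2.0]
grip_width: 0.239
grip_force: 54.2
```

>>> step_arm(
  commands=[
    {"travel":[0.004,0,0],"turn":[0,0,0]},
    {"travel":[0.004,0,0],"turn":[0,0,0]},
    {"travel":[0.004,0,0],"turn":[0,0,0]},
  ],
)

```text
time: 10.65
position: [0.5713, -0.1352, 0.1038]
tool_rot: [-2.527, -0.149, 0.051]
ft_force: [-0.1, 0.0, -2.5]
grip_width: 0.238
grip_force: 54.2
```

Run:
```python
from h import *
for l in (20,5,-10,-25,-34):
    r=down(6.7,l); print(l); go(tcp(S(-.07,-.045,.108),r),r)
print(ctrl.get_state()['ft_force'])
```

```text
20
at [ 0.5713 -0.1352  0.1038] travel [0.0007 0.0007 0.    ] turn [-15.02   0.21  -0.  ] q [ 0.71  0.56 -0.32  1.54 -0.35  1.4  -0.92] t 10.65
5
at [ 0.5713 -0.1352  0.1038] travel [ 0.0007  0.0019 -0.0005] turn [-3.002e+01  2.100e-01  2.000e-02] q [ 0.71  0.56 -0.32  1.54 -0.35  1.4  -0.92] t 10.65
-10
at [ 0.5713 -0.1352  0.1038] travel [ 0.0007  0.003  -0.0013] turn [-45.02   0.21   0.05] q [ 0.71  0.56 -0.32  1.54 -0.35  1.4  -0.92] t 10.65
-25
at [ 0.5713 -0.1352  0.1038] travel [ 0.0007  0.0038 -0.0023] turn [-60.02   0.21   0.08] q [ 0.71  0.56 -0.32  1.54 -0.35  1.4  -0.92] t 10.65
-34
at [ 0.5713 -0.1352  0.1038] travel [ 0.0007  0.0041 -0.003 ] turn [-69.02   0.2    0.1 ] q [ 0.71  0.56 -0.32  1.54 -0.35  1.4  -0.92] t 10.65
[-0.06659602  0.0310471  -2.51012113]
```

>>> step_arm(
  commands=[
    {"travel":[0,0,0],"turn":[-4,0,0]},
    {"travel":[0,0.001,0],"turn":[-11,0,0]},
    {"travel":[0,0.001,0],"turn":[-18,0,0]},
    {"travel":[0,0.002,0],"turn":[-25,0,0]},
    {"travel":[0,0.002,0],"turn":[-31,0,0]},
  ],
)

```text
time: 11.15
position: [0.5715, -0.1367, 0.1039]
tool_rot: [-3.071, -0.181, 0.008]
ft_force: [0.5, 0.1, -2.7]
grip_width: 0.239
grip_force: 54.3
```

>>> step_arm(
  commands=[
    {"travel":[0,0,0],"turn":[-3,0,0]},
    {"travel":[0,0,0],"turn":[-6,0,0]},
    {"travel":[0,0,0],"turn":[-9,0,0]},
    {"travel":[0,0.001,0],"turn":[-12,0,0]},
    {"travel":[0,0.001,0],"turn":[-15,0,0]},
  ],
)

```text
time: 11.65
position: [0.5709, -0.1381, 0.1029]
tool_rot: [2.943, 0.173, 0.012]
ft_force: [0.6, -1.4, -1.9]
grip_width: 0.238
grip_force: 54.3
```

Run:
```python
from h import *
r=down(6.7,-34); go(tcp(S(-.07,-.045,.108),r),r)
print(ctrl.get_state()['ft_force'])
```

```text
at [ 0.5709 -0.1381  0.1029] travel [ 0.0014  0.0023 -0.0005] turn [-22.92   0.17   0.08] q [ 0.29  0.27 -0.25  1.81  0.3   1.05 -1.54] t 11.65
[ 0.58198909 -1.37947063 -1.85325016]
```

>>> step_arm(
  commands=[
    {"travel":[0,0,0],"turn":[-2,0,0]},
    {"travel":[0,0.001,0],"turn":[-5,0,0]},
    {"travel":[0,0.001,0],"turn":[-8,0,0]},
    {"travel":[0,0.001,0],"turn":[-11,0,0]},
    {"travel":[0,0.002,0],"turn":[-14,0,0]},
  ],
)

```text
time: 12.15
position: [0.5713, -0.1399, 0.1033]
tool_rot: [2.7, 0.159, 0.031]
ft_force: [0.5, -0.3, -1.2]
grip_width: 0.239
grip_force: 54.3
```

>>> step_arm(
  commands=[
    {"travel":[0,0,0],"turn":[-4,0,0]},
    {"travel":[0,0,0],"turn":[-8,0,0]},
    {"travel":[0,0,0],"turn":[-10,0,0]},
    {"travel":[0,0,0],"turn":[-10,0,0]},
    {"travel":[0,0,0],"turn":[-10,0,0]},
  ],
)

```text
time: 12.65
position: [0.572, -0.14, 0.1033]
tool_rot: [2.528, 0.15, 0.044]
ft_force: [-0.8, -1.0, -0.6]
grip_width: 0.239
grip_force: 54.3
```

>>> step_arm(
  commands=[
    {"travel":[0,0,0],"turn":[0,0,0]},
    {"travel":[0,0,0],"turn":[0,0,0]},
    {"travel":[0,0,0],"turn":[0,0,0]},
    {"travel":[0,0,0],"turn":[0,0,0]},
  ],
)

```text
time: 13.05
position: [0.5725, -0.14, 0.1033]
tool_rot: [2.527, 0.15, 0.044]
ft_force: [-0.1, 0.0, -1.1]
grip_width: 0.242
grip_force: 54.3
```

Run:
```python
from h import *
r=down(6.7,-34); go(tcp(S(-.07,-.045,.108),r),r)
i=ctrl.get_image('top');b=ctrl.get_image('side')
print(blobs(red(i)),blobs(red(b)))
x=cv2.resize(i[130:280,260:440],(400,333));y=cv2.resize(b[150:300,230:410],(400,333))
cv2.imwrite('pics/i1.png',np.hstack([x,y])[:,:,::-1])
```

```text
at [ 0.5725 -0.14    0.1033] travel [ 0.      0.0004 -0.0004] turn [0.98 0.07 0.1 ] q [ 0.03  0.31 -0.22  1.9   0.76  1.13 -2.04] t 13.05
[(array([337.5, 173.5]), array([335, 168,   6,  12,  57], dtype=int32)), (array([311.6, 177.5]), array([304, 173,  16,  11, 121], dtype=int32)), (array([338.8, 189.6]), array([336, 187,   6,   7,  35], dtype=int32)), (array([524.5, 219.5]), array([511, 207,  28,  25, 375], dtype=int32))] [(array([349.4, 165. ]), array([345, 160,  12,  11,  93], dtype=int32)), (array([275.7, 240.1]), array([271, 238,  10,   6,  45], dtype=int32)), (array([288.9, 241.9]), array([285, 239,   9,   7,  50], dtype=int32)), (array([273. , 252.3]), array([268, 249,  10,   7,  54], dtype=int32)), (array([288. , 253.4]), array([284, 251,   9,   6,  52], dtype=int32))]
```

View pics/i1.png

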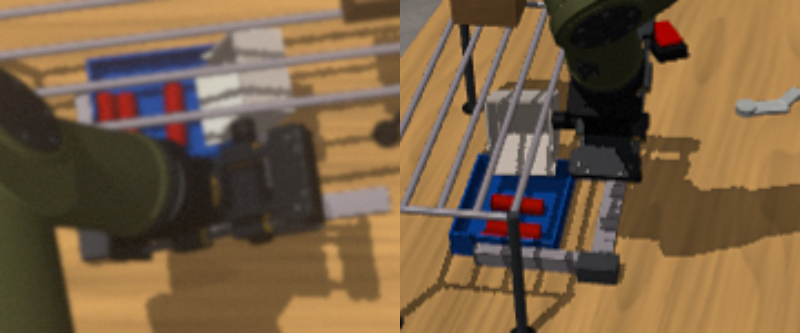

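All three spacers lie in the tray and the cup is empty. I'll tip the cup back and withdraw.

>>> step_arm(
  commands=[
    {"travel":[0,0,0],"turn":[6,0,0]},
    {"travel":[0,0,0],"turn":[14,0,0]},
    {"travel":[0,0,0],"turn":[22,0,0]},
    {"travel":[0,-0.001,0],"turn":[30,0,0]},
    {"travel":[0,-0.002,0],"turn":[36,0,0]},
  ],
)

```text
time: 13.65
position: [0.5729, -0.1399, 0.1034]
tool_rot: [-3.116, -0.182, 0.001]
ft_force: [0.6, -0.9, -1.3]
grip_width: 0.242
grip_force: 54.3
```

>>> step_arm(
  commands=[
    {"travel":[0,0,0],"turn":[8,0,0]},
    {"travel":[0,-0.001,0],"turn":[16,0,0]},
    {"travel":[0,-0.001,0],"turn":[24,0,0]},
    {"travel":[0,-0.002,0],"turn":[30,0,0]},
    {"travel":[0,-0.003,0],"turn":[34,0,0]},
  ],
)

```text
time: 14.15
position: [0.5714, -0.138, 0.101]
tool_rot: [-2.525, -0.144, 0.051]
ft_force: [0.0, -0.2, -1.3]
grip_width: 0.239
grip_force: 54.2
```

Run:
```python
from h import *
r=down(6.7,35); go(tcp(S(-.175,-.045,.108),r),r)
```

```text
at [ 0.5714 -0.138   0.101 ] travel [-0.1042 -0.0041 -0.0002] turn [-0.14  0.1  -0.22] q [ 0.7   0.57 -0.3   1.54 -0.36  1.4  -0.91] t 14.15
```

>>> step_arm(
  commands=[
    {"travel":[-0.015,-0.002,-0.001],"turn":[0,0,0]},
    {"travel":[-0.04,-0.004,-0.001],"turn":[0,0,0]},
    {"travel":[-0.07,-0.004,-0.001],"turn":[0,0,0]},
    {"travel":[-0.095,-0.004,0],"turn":[0,0,0]},
    {"travel":[-0.104,-0.004,0],"turn":[0,0,0]},
  ],
)

```text
time: 14.65
position: [0.4659, -0.1454, 0.1041]
tool_rot: [-2.528, -0.146, 0.052]
ft_force: [0.3, -0.6, -1.0]
grip_width: 0.238
grip_force: 54.2
```

Run:
```python
from h import *
s=ctrl.get_state()
r=down(14,35); go([.3972,.2211,.1124],r)
```

```text
at [ 0.4659 -0.1454  0.1041] travel [-0.0257 -0.3096  0.2064] turn [ 0.03 -3.97 -6.15] q [ 0.81  0.4  -0.28  1.77 -0.37  1.38 -0.79] t 14.65
```

>>> step_arm(
  commands=[
    {"travel":[-0.002,-0.02,0.013],"turn":[0,-0.2,-0.4]},
    {"travel":[-0.006,-0.055,0.036],"turn":[0,-0.7,-1]},
    {"travel":[-0.009,-0.09,0.06],"turn":[0,-1.2,-1.8]},
    {"travel":[-0.012,-0.125,0.083],"turn":[0,-1.6,-2.4]},
    {"travel":[-0.014,-0.16,0.106],"turn":[0,-2,-3]},
  ],
)

```text
time: 15.15
position: [0.432, 0.0464, 0.1099]
tool_rot: [-2.522, -0.23, 0.072]
ft_force: [0.8, 0.5, -0.9]
grip_width: 0.238
grip_force: 54.2
```

>>> step_arm(
  commands=[
    {"travel":[-0.002,-0.035,0.024],"turn":[0,-0.5,-0.8]},
    {"travel":[-0.004,-0.07,0.047],"turn":[0,-1,-1.5]},
    {"travel":[-0.006,-0.1,0.067],"turn":[0,-1.5,-2.2]},
    {"travel":[-0.008,-0.125,0.084],"turn":[0,-2,-3]},
    {"travel":[-0.009,-0.14,0.094],"turn":[0,-2,-3.1]},
  ],
)

```text
time: 15.65
position: [0.3919, 0.2117, 0.1135]
tool_rot: [-2.513, -0.317, 0.096]
ft_force: [0.6, -0.1, -0.5]
grip_width: 0.238
grip_force: 54.3
```

Run:
```python
from h import *
r=down(14,35); go([.3972,.2211,.1124],r)
```

```text
at [0.3919 0.2117 0.1135] travel [ 0.0075 -0.0057  0.0054] turn [-0.02  0.05  0.35] q [ 0.49  0.11 -0.6   2.13 -0.62  1.1  -1.09] t 15.65
```

>>> step_arm(
  commands=[
    {"travel":[0.007,-0.006,0.005],"turn":[0,0,0.3]},
    {"travel":[0.007,-0.006,0.005],"turn":[0,0,0.3]},
    {"travel":[0.007,0.006,0.022],"turn":[0,0,0.3]},
    {"travel":[0.007,0.014,0.033],"turn":[0,0,0.3]},
    {"travel":[0.007,0.017,0.038],"turn":[0,0,0.3]},
  ],
)

```text
time: 16.15
position: [0.398, 0.2166, 0.0709]
tool_rot: [-2.515, -0.3, 0.099]
ft_force: [-0.4, 0.3, -0.9]
grip_width: 0.24
grip_force: 54.2
```

Run:
```python
from h import *
r=down(14,35); go([.3972,.2211,.0666],r);print(ctrl.get_state()['ft_force'])
```

```text
at [0.398  0.2166 0.0709] travel [ 0.0003 -0.0012  0.0061] turn [-0.03 -0.06 -0.38] q [ 0.46  0.2  -0.6   2.15 -0.6   1.   -1.08] t 16.15
[-0.40499644  0.31213788 -0.91032343]
```

>>> step_arm(
  commands=[
    {"travel":[0,0.0,0.002],"turn":[0,0,0]},
    {"travel":[0,0.0,0.004],"turn":[0,0,0]},
    {"travel":[0,-0.001,0.0055],"turn":[0,0,0]},
    {"travel":[0,-0.001,0.0055],"turn":[0,0,0]},
  ],
)

```text
time: 16.55
position: [0.3969, 0.2224, 0.0686]
tool_rot: [-2.515, -0.305, 0.097]
ft_force: [0.7, 0.5, -0.2]
grip_width: 0.236
grip_force: 54.2
```

Run:
```python
from h import *
r=down(14,35); go([.3972,.2211,.0666],r);print(ctrl.get_state()['ft_force'],ctrl.get_state()['torque'])
```

```text
at [0.3969 0.2224 0.0686] travel [-0.      0.0023  0.0009] turn [-0.01 -0.08 -0.14] q [ 0.46  0.2  -0.6   2.15 -0.61  0.98 -1.09] t 16.55
[ 0.67717405  0.49172129 -0.23116261] [-0.74282282 -0.14587638 -0.00106151]
```

>>> step_arm(
  commands=[
    {"travel":[0,0.001,0.001],"turn":[0,0,0]},
    {"travel":[0,0.0015,0.002],"turn":[0,0,0]},
    {"travel":[0,0.0015,0.002],"turn":[0,0,0]},
  ],
)

```text
time: 16.85
position: [0.3963, 0.2226, 0.0661]
tool_rot: [-2.514, -0.306, 0.098]
ft_force: [-2.4, 0.1, 3.6]
grip_width: 0.238
grip_force: 54.4
```

>>> step_arm(
  commands=[
    {"travel":[0,0,0],"turn":[0,0,0]},
    {"travel":[0,0,0],"turn":[0,0,0]},
    {"travel":[0,0,0],"turn":[0,0,0]},
    {"travel":[0,0,0],"turn":[0,0,0]},
    {"travel":[0,0,0],"turn":[0,0,0]},
  ],
  gripper=0.6,
)

```text
time: 17.35
position: [0.3966, 0.222, 0.0656]
tool_rot: [-2.515, -0.304, 0.098]
ft_force: [-0.5, 0.3, -0.2]
grip_width: 0.568
grip_force: 0.0
```

>>> step_arm(
  commands=[
    {"travel":[0,0,-0.02],"turn":[0,0,0]},
    {"travel":[0,0,-0.05],"turn":[0,0,0]},
    {"travel":[0,0,-0.09],"turn":[0,0,0]},
    {"travel":[0,0.03,-0.12],"turn":[0,0,0]},
    {"travel":[0,0.06,-0.14],"turn":[0,0,0]},
  ],
)

```text
time: 17.85
position: [0.4292, 0.0946, 0.1476]
tool_rot: [-2.517, -0.306, 0.093]
ft_force: [0.4, 1.0, 0.1]
grip_width: 0.597
grip_force: 0.0
```

Run:
```python
from h import *
i=ctrl.get_image('top');b=ctrl.get_image('side')
print(blobs(red(i)),blobs(red(b)))
x=cv2.resize(i[120:350,120:460],(400,271));y=cv2.resize(b[180:400,200:410],(400,419))
x=cv2.copyMakeBorder(x,0,148,0,0,cv2.BORDER_CONSTANT)
cv2.imwrite('pics/j1.png',np.hstack([x,y])[:,:,::-1]); print(ctrl.get_state()['position'])
```

```text
[(array([337.7, 173.5]), array([335, 168,   6,  12,  54], dtype=int32)), (array([307.3, 177.8]), array([305, 173,   7,  11,  57], dtype=int32)), (array([316. , 177.4]), array([313, 173,   7,   9,  53], dtype=int32)), (array([338.7, 190. ]), array([336, 187,   6,   8,  36], dtype=int32)), (array([317.8, 193.6]), array([314, 189,   8,  10,  62], dtype=int32)), (array([309. , 194.4]), array([306, 190,   7,   9,  43], dtype=int32)), (array([524.7, 219.5]), array([511, 207,  28,  26, 375], dtype=int32)), (array([393.5, 218.4]), array([389, 215,   9,   8,  46], dtype=int32))] [(array([346.6, 164. ]), array([341, 159,  11,  12,  75], dtype=int32)), (array([328. , 210.5]), array([324, 209,   9,   4,  36], dtype=int32)), (array([327.6, 217.1]), array([324, 214,   9,   8,  55], dtype=int32)), (array([275.6, 240. ]), array([271, 238,  10,   6,  46], dtype=int32)), (array([288.9, 241.9]), array([285, 239,   9,   7,  50], dtype=int32)), (array([273. , 252.3]), array([268, 249,  10,   7,  54], dtype=int32)), (array([288. , 253.4]), array([284, 251,   9,   6,  52], dtype=int32))]
[0.43004943 0.09113619 0.14578841]
```

View pics/j1.png

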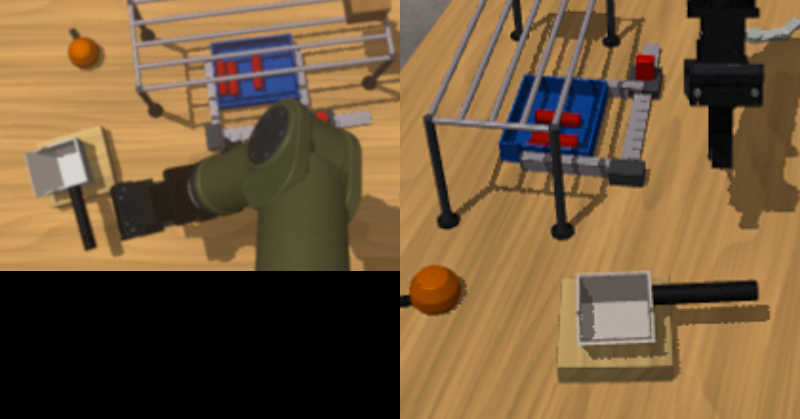

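The cup stands upright and empty on its stand. The tray is snug between the jaws with all three spacers in it, and the gripper is clear.

```bash
python3 -c "
from bench import ctrl
print(ctrl.close_job())"
```

```text
the job is handed in; nothing more can be done
None
```

I handed the job in at about 18 s on the robot's clock; no verdict came back, but in the last pictures the tray is snug between the jaws with all three spacers in it, the empty cup is upright on its stand and released, and I saw no sign of a shelf bump or a moved bell, lamp or hanger.

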